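Put the mixed-up testers back in front of their own stock

TASK

The glass testers on the refill counter are mixed up: three stand on the cork pads of each other's displays and the fourth was left on the scale. Put every tester back, standing upright in the middle of the cork pad of the display whose stock is of its own kind, parking one on a free place on the way where you need to. They are glass: set each one down without dropping it, and tip none over.

Things in the scene. Friction and masses are not known exactly. Their poses are not given: they have to be found in the camera images.
- tester_squat: Loose tester, wide squat round jar: 62 mm diameter up to 58 mm height, then a broad flat black lid of 60 mm diameter, 74 mm high in all, about 0.25 kg. Amber glass like its stock. Origin: centre of its underside, z up. It starts upright on the cork pad of another product's display.
- tester_hex: Loose tester, six-sided jar: straight sides 54 mm across flats (62 mm across corners) up to 64 mm height, then a round black lid of 44 mm diameter, 84 mm high in all, about 0.24 kg. Flats face its own +x and every 60 degrees on. Amber glass like its stock. Origin: centre of its underside, z up. It starts upright on the cork pad of another product's display.
- tester_square: Loose tester, square bottle: 50 x 50 mm straight sides (faces along its own x and y) up to 64 mm height, then a shoulder and a black cap of 35 mm diameter, 90 mm high in all, about 0.22 kg. Amber glass like its stock. Origin: centre of its underside, z up. It starts upright on the cork pad of another product's display.
- tester_slim: Loose tester, slim round bottle: 34 mm diameter up to 80 mm height, then a shoulder and a black cap of 25 mm diameter, 104 mm high in all, about 0.19 kg. Amber glass like its stock. Origin: centre of its underside, z up. It starts upright on the scale.
- display_squat: Fixed plywood tray, 144 mm wide (its y). Front: a 90 x 90 mm cork pad for one tester, its top 16 mm above the counter. Behind it (+x, away from the robot), in a low rail 34 to 46 mm high from 60 to 145 mm behind the pad's middle: the fixed stock, two wide squat round jars side by side, tops 86 mm above the counter. Origin: on the counter, under the pad's middle.
- display_hex: Fixed plywood tray, 144 mm wide (its y). Front: a 90 x 90 mm cork pad for one tester, its top 16 mm above the counter. Behind it (+x, away from the robot), in a low rail 34 to 46 mm high from 60 to 145 mm behind the pad's middle: the fixed stock, two six-sided jars side by side, tops 96 mm above the counter. Origin: on the counter, under the pad's middle.
- display_square: Fixed plywood tray, 144 mm wide (its y). Front: a 90 x 90 mm cork pad for one tester, its top 16 mm above the counter. Behind it (+x, away from the robot), in a low rail 34 to 46 mm high from 60 to 145 mm behind the pad's middle: the fixed stock, two square bottles side by side, tops 102 mm above the counter. Origin: on the counter, under the pad's middle.
- display_slim: Fixed plywood tray, 144 mm wide (its y). Front: a 90 x 90 mm cork pad for one tester, its top 16 mm above the counter. Behind it (+x, away from the robot), in a low rail 34 to 46 mm high from 60 to 145 mm behind the pad's middle: the fixed stock, two slim round bottles side by side, tops 116 mm above the counter. Origin: on the counter, under the pad's middle. Its pad starts empty.
- scale: Fixed white bench scale with a flat square steel pan, 140 x 140 mm, its top 30 mm above the counter; it does not sink. Origin on the counter, the pan's middle 10 mm from it along +x (away from the robot). The four displays and the scale stand in a row across the counter, about 215 mm apart, in any order.
Mind the look-alikes: they are no part of the job. Leave any green look-alike of the tester_square alone.

How it is judged (in metres and radians):
At the end, for the whole second after the job is handed in: Each of the four testers stands upright (within 0.08 rad) and at rest on the cork pad of the display with stock of its own shape, its middle within 15 mm of the pad's middle, its underside on the pad (within 4 mm), released (horizontal distance between tester_squat and display_squat below 0.015 m and z of tester_squat in the frame of display_squat between 0.012 and 0.02 m and angle between each of tester_squat, tester_hex, tester_square, tester_slim's own z axis and vertical below 0.08 rad and linear speed of each of tester_squat, tester_hex, tester_square, tester_slim below 0.02 m/s and horizontal distance between tester_hex and display_hex below 0.015 m and z of tester_hex in the frame of display_hex between 0.012 and 0.02 m and horizontal distance between tester_square and display_square below 0.015 m and z of tester_square in the frame of display_square between 0.012 and 0.02 m and horizontal distance between tester_slim and display_slim below 0.015 m and z of tester_slim in the frame of display_slim between 0.012 and 0.02 m); the robot touches nothing.
It fails at once if a glass tester is tipped by more than about 45 degrees (angle between any of tester_squat, tester_hex, tester_square, tester_slim's own z axis and vertical above 0.8 rad).
It fails at once if a glass tester is dropped (falls freely from more than about 13 mm) ((linear speed of tester_squat above 0.5 m/s and contact force between tester_squat and the fingers below 0.1 N) or (linear speed of tester_hex above 0.5 m/s and contact force between tester_hex and the fingers below 0.1 N) or (linear speed of tester_square above 0.5 m/s and contact force between tester_square and the fingers below 0.1 N) or (linear speed of tester_slim above 0.5 m/s and contact force between tester_slim and the fingers below 0.1 N)).
It also fails if it takes over 128 s, if anything falls off the work surface, if the arm or the gripper's body presses on something with over 40 N, if the wrist force passes 120 N, or if a joint passes its speed limit or range.

ROBOT

A 6-joint arm with a two-finger parallel gripper is mounted at the origin on the work surface. World frame = base frame: x ahead of the robot, y to its left, z up, the work surface at z = 0. Lengths are in m, angles in degrees, forces in N, time in s.
With the tool pointing down it reaches from about 0.3 to 0.95 m from the base axis. Payload 3.1 kg.
Tool frame: the origin (TCP) lies on the front face of the gripper's body, between the roots of the fingers; the fingertips stand 73 mm ahead of it and the grasp point (between the pads) lies 54 mm ahead of it; z points along the fingers, y is the direction in which the jaws open and shut (so a half turn about z gives the same grasp; the last joint's range is limited). The gripper opens to 85 mm and grips with 20 to 120 N. Pads are 22 mm wide; open, the fingers measure 114 mm over their backs; the gripper's body (76 mm by 85 mm) begins 54 mm behind the grasp point. The pads swing forward as they close: fully open they stand 13 mm farther back than shut.
Start: joints at [-68.795, 17.653, 93.61, -0, 68.738, -3.994], TCP at [0.266, -0.566, 0.304] pointing down, gripper open.
Joint ranges: [-175.34, 175.34], [-45.06, 112.39], [2.9, 150.54], [-68.45, 248.45], [3.09, 151.38], [-168.51, 168.51]. Speed limits (degrees/s): [159.86, 159.86, 180, 180, 180, 180].

INTERFACE

Orientations are given as a 3x3 rotation matrix whose columns are the frame's x, y, z axes.
In Python, from workcell import ctrl gives the robot as it stands.
- The arm moves only by the shell command python3 -m inch 'ROWS' [FORCE]. ROWS is text: rows parted by semicolons, each of 5 numbers parted by spaces: the shift along the tool's x, y, z in mm, then the turn about the tool's z in degrees, then the opening, from 0 (shut) to 1 (fully open). In form: x y z spin grip; .... A call has exactly 10 rows; each row is the pose to reach, as a shift and turn from the pose commanded when the call began, along the tool's axes at that moment; what a row does not reach only later rows make up. A row lasts 1/8 s, in which the tool goes at most 62.5 mm and 10.7 degrees, less where a joint would pass 70% of its speed; a pose out of reach is approached as far as the arm can. A call with a gripper value outside its range is refused whole. The fingers move at their own pace and stop on an object; FORCE is the grip in N (left out, the last holds). Time passes only in rows, so rows that repeat a pose let the fingers close, or fill a call up. It gives the time, the measured TCP pose, the force and the opening at its end, in the units of the state.
- ctrl.state(): the state, without advancing time (a new reading comes with each control period).
- ctrl.grab_frame(name): name is "scene" or "side" or "wrist"; returns a dict with "img" (400x640x3 uint8, red, green, blue), "vfov" (degrees; the focal length in pixels is half the picture's height over the tangent of half this angle, whatever the lens; pixels are square), "cx", "cy" (the principal point, pixels), "T" (4x4, takes a point from camera to world coordinates). Camera axes: x right, y down, z forward; pixel columns grow to the right and rows downward; lengths in m; the calibration is good to about 2 mm. The wrist camera is an equidistant fisheye: a pixel r from the principal point sees the ray r / f radians off the axis. A picture is of the moment at which its call begins. There is no depth.
- ctrl.sign_off(): hands the job in, once; it reports no verdict.
Trained networks look in the newest picture that a camera, given by its name, has taken for a name from the list of things; names that differ only in an ending like _2 or _b are one class to them, and where a whole thing is asked for, a point or a joint stands for the part that bears it (a point fixed in the world has none). Each returns a list of dicts, best first, with "conf" (0 to 1); they miss things now and then, are a little off and sometimes report something else, mostly with a low value. They report only what shows in the picture. A call takes as long as a camera call. They do not tell look-alikes from the thing itself.
- ctrl.boxes_of(camera, thing): "point" ([x, y, z] in m, in world coordinates, good to about 4 mm: the middle of the surface that is visible of it).
- ctrl.trace(camera, thing): "pixels" (400x640 bool, what is visible of it).
The state is a dict: "time_s": time; "joint_positions": joint angles; "qvel": joint speeds; "joint_torque": joint torques, N m; "eef_pos": TCP position; "eef_rot": TCP orientation; "ft_force": force on the tool from outside, world axes, zero at the start; "torque": the same for the moment, N m; "gripper_width": finger opening in m.
Only numpy, scipy, OpenCV 4.12 (cv2) and the standard library are available. Lean on these libraries where they do the work, as an engineer would, in place of code of your own. Each camera call takes 0.05 s, during which the arm holds its last target.

## Working session

There is one attempt and no reset: what is moved stays moved. The work goes in short steps, Python scripts to look and compute and a shell command to move; the robot and the scene stay as the last step left them, time stands still between calls to the robot, and variables do not carry over. Pictures are saved under pics/ and viewed, and the job is handed in when it is done.

```bash
ls; mkdir -p pics; python3 - <<'E'
from workcell import ctrl
import cv2
s=ctrl.state();print(s['time_s'],s['eef_pos'],s['eef_rot'],s['gripper_width'])
for n in ['scene','side','wrist']:
    f=ctrl.grab_frame(n);cv2.imwrite(f'pics/{n}0.png',f['img'][:,:,::-1]);print(n,f['vfov'],f['cx'],f['cy'],f['T'])
    for t in ['tester_squat','tester_hex','tester_square','tester_slim','display_squat','display_hex','display_square','display_slim','scale']:
        print(t,[([round(float(v),3) for v in d['point']],round(d['conf'],2)) for d in ctrl.boxes_of(n,t)])
E
```

```text
pics
0.0 [ 0.2658429  -0.56493548  0.3026603 ] [[ 9.04819034e-01  4.25795539e-01 -8.21356994e-04]
 [ 4.25796303e-01 -9.04816594e-01  2.10719315e-03]
 [ 1.54056003e-04 -2.25635924e-03 -9.99997443e-01]] 0.08528052164478507
scene 42.013484641471834 325.1645339749543 195.73330842032794 [[ 0.01896536  0.61163685 -0.79091129  1.75056982]
 [ 0.99980739 -0.01559649  0.01191325 -0.03352159]
 [-0.00504886 -0.7909849  -0.61181484  1.06386037]
 [ 0.          0.          0.          1.        ]]
tester_squat [([0.494, -0.001, 0.075], 0.71)]
tester_hex [([0.512, 0.429, 0.083], 0.6)]
tester_square [([0.324, -0.365, 0.053], 0.97), ([0.52, -0.214, 0.076], 0.95)]
tester_slim [([0.521, 0.221, 0.09], 0.7)]
display_squat [([0.636, -0.202, 0.041], 0.74)]
display_hex [([0.602, -0.002, 0.044], 0.95)]
display_square [([0.613, 0.412, 0.037], 0.85)]
display_slim [([0.572, -0.417, 0.025], 0.92)]
scale []
side 43.31707080101464 324.2675952897385 195.57834446195926 [[-0.88277672 -0.2690994   0.3850854  -0.05580742]
 [-0.46978868  0.50222825 -0.72599269  0.93563953]
 [ 0.00196343 -0.82179821 -0.56977527  0.7894209
[... 313 characters left out ...]

display_hex [([0.548, 0.035, 0.025], 0.9)]
display_square [([0.567, 0.464, 0.028], 0.71)]
display_slim [([0.536, -0.414, 0.018], 0.82)]
scale [([0.472, 0.233, 0.03], 0.62)]
wrist 65.70646984690485 319.56942474326854 204.09733846408258 [[ 4.25727036e-01 -8.64276753e-01 -2.67921975e-01  3.34167548e-01]
 [-9.04851640e-01 -4.06635400e-01 -1.26060145e-01 -5.33659372e-01]
 [ 4.29331322e-06  2.96096850e-01 -9.55157922e-01  3.75528407e-01]
 [ 0.00000000e+00  0.00000000e+00  0.00000000e+00  1.00000000e+00]]
tester_squat []
tester_hex []
tester_square [([0.31, -0.384, 0.062], 0.63)]
tester_slim []
display_squat []
display_hex []
display_square []
display_slim [([0.433, -0.476, 0.014], 0.75)]
scale []
```

View pics/scene0.png

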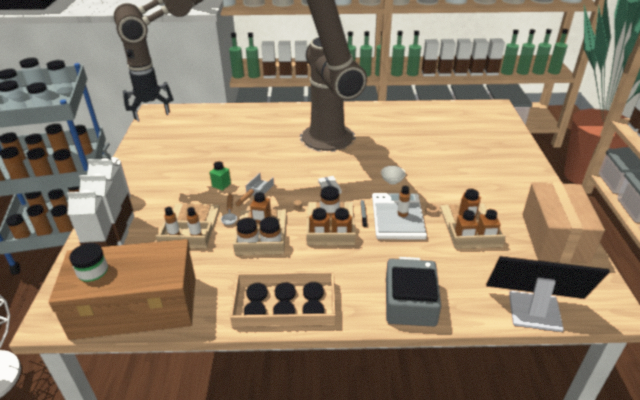

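View pics/side0.png

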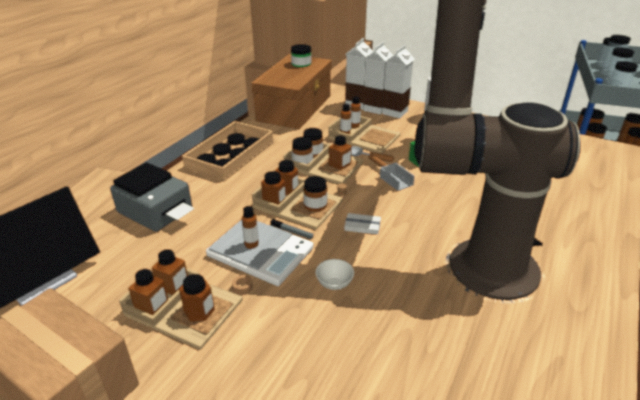

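View pics/wrist0.png

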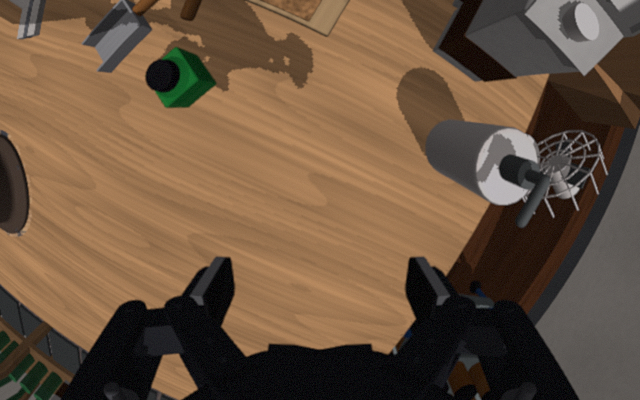

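```bash
cat > h.py <<'E'
import numpy as np, cv2
from workcell import ctrl
def ray(f,n,u,v):
    F=200/np.tan(np.radians(f['vfov']/2)); x=(u-f['cx']);y=(v-f['cy'])
    if n=='wrist':
        r=np.hypot(x,y)+1e-9;t=r/F; d=np.array([np.sin(t)*x/r,np.sin(t)*y/r,np.cos(t)])
    else: d=np.array([x/F,y/F,1.])
    return f['T'][:3,3],f['T'][:3,:3]@d
def atz(f,n,u,v,z):
    o,d=ray(f,n,u,v); return o+d*(z-o[2])/d[2]
def proj(f,n,P):
    P=np.atleast_2d(P); c=(P-f['T'][:3,3])@f['T'][:3,:3]
    F=200/np.tan(np.radians(f['vfov']/2))
    if n=='wrist':
        r=np.hypot(c[:,0],c[:,1])+1e-12;t=np.arctan2(r,c[:,2]);return np.c_[f['cx']+F*t*c[:,0]/r,f['cy']+F*t*c[:,1]/r]
    return np.c_[f['cx']+F*c[:,0]/c[:,2],f['cy']+F*c[:,1]/c[:,2]]
E
python3 - <<'E'
from h import *
f=ctrl.grab_frame('scene')
print('carton base edge',atz(f,'scene',122,238,0),atz(f,'scene',128,195,0),atz(f,'scene',118,168,.2),atz(f,'scene',118,168,.25))
im=f['img'][150:260,140:340,::-1];cv2.imwrite('pics/c1.png',cv2.resize(im,(800,440),interpolation=2))
im=f['img'][150:260,320:520,::-1];cv2.imwrite('pics/c2.png',cv2.resize(im,(800,440),interpolation=2))
E
```

```text
carton base edge [ 0.56890421 -0.63227039  0.        ] [ 0.35440139 -0.67406223  0.        ] [ 0.48598878 -0.6192826   0.2       ] [ 0.55918238 -0.58537892  0.25      ]
```

View pics/c1.png

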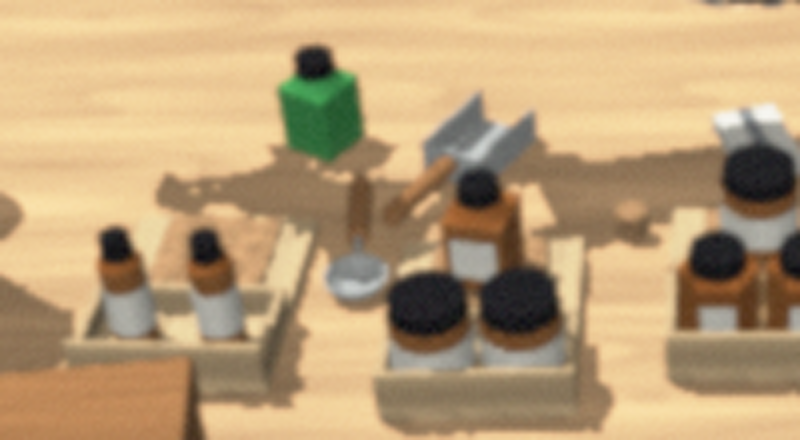

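View pics/c2.png

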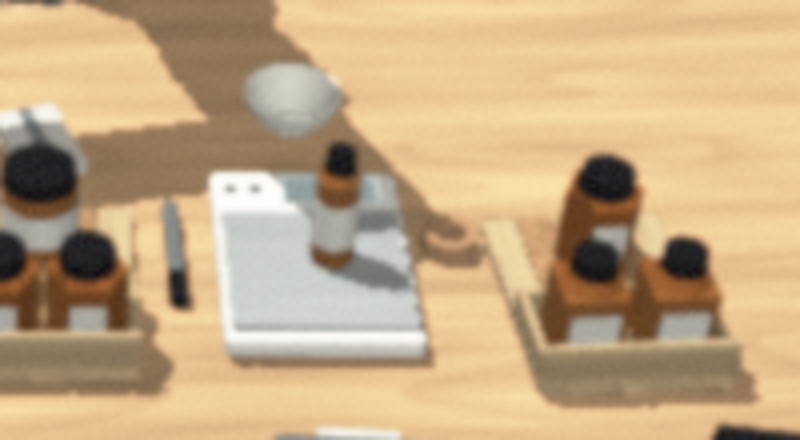

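```bash
python3 -m inch '40 -10 0 6 1;90 -20 0 12 1;140 -30 0 18 1;190 -40 0 25 1;240 -52 0 25 1;264 -58 0 25 1;264 -58 0 25 1;264 -58 0 25 1;264 -58 0 25 1;264 -58 0 25 1' 50
cat > look.py <<'E'
import sys
from h import *
n=sys.argv[1];f=ctrl.grab_frame('wrist');cv2.imwrite(f'pics/{n}.png',f['img'][:,:,::-1]);np.savez(f'pics/{n}.npz',**f)
s=ctrl.state();print(s['eef_pos'],s['eef_rot'],s['joint_positions'])
for t in sys.argv[2:]: print(t,[([round(float(v),3) for v in d['point']],round(d['conf'],2)) for d in ctrl.boxes_of('wrist',t)])
E
python3 look.py w1 display_slim
```

```text
time_s: 2.8
eef_pos: [0.4794, -0.4015, 0.3039]
eef_rot: [[1.0, 0.002, -0.0], [0.002, -1.0, -0.0], [-0.0, 0.0, -1.0]]
ft_force: [-0.4, 0.2, -0.3]
gripper_width: 0.0853
[ 0.47955709 -0.40138906  0.30391274] [[ 9.99997914e-01  2.04164181e-03 -5.88133712e-05]
 [ 2.04163710e-03 -9.99997913e-01 -7.99525977e-05]
 [-5.89764830e-05  7.98323554e-05 -9.99999995e-01]] [-4.39157502e+01  1.76900126e+01  9.35563843e+01 -6.04832583e-03
  6.87528533e+01  4.59694642e+01]
display_slim [([0.535, -0.439, 0.015], 0.58), ([0.504, -0.231, 0.08], 0.19)]
```

View pics/w1.png

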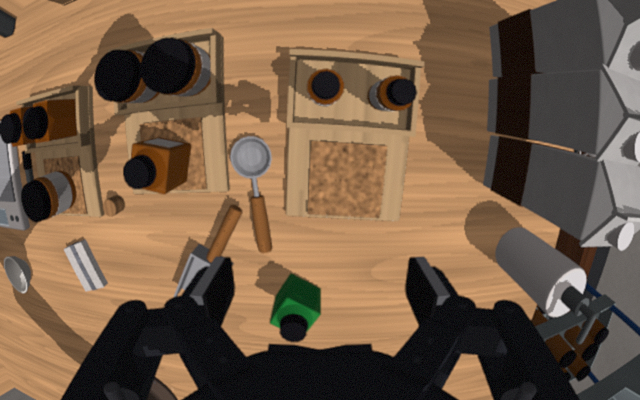

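```bash
python3 -m inch '0 -50 0 0 1;0 -100 0 0 1;0 -150 0 0 1;0 -200 0 0 1;0 -200 0 0 1;0 -200 0 0 1;0 -200 0 0 1;0 -200 0 0 1;0 -200 0 0 1;0 -200 0 0 1'
python3 look.py w2 tester_square display_squat
python3 -m inch '0 -50 0 0 1;0 -100 0 0 1;0 -150 0 0 1;0 -200 0 0 1;0 -200 0 0 1;0 -200 0 0 1;0 -200 0 0 1;0 -200 0 0 1;0 -200 0 0 1;0 -200 0 0 1'
python3 look.py w3 tester_squat display_hex
python3 -m inch '0 -50 0 0 1;0 -100 0 0 1;0 -150 0 0 1;0 -200 0 0 1;0 -250 0 0 1;0 -300 0 0 1;0 -350 0 0 1;0 -400 0 0 1;0 -400 0 0 1;0 -400 0 0 1'
python3 look.py w4 tester_hex display_square
```

```text
time_s: 4.15
eef_pos: [0.4795, -0.201, 0.3038]
eef_rot: [[1.0, 0.003, -0.0], [0.003, -1.0, 0.0], [-0.0, -0.0, -1.0]]
ft_force: [-0.8, 0.0, -0.4]
gripper_width: 0.0853
[ 0.47952443 -0.2009183   0.30377577] [[ 9.99995327e-01  3.05394872e-03 -1.37444123e-04]
 [ 3.05395789e-03 -9.99995334e-01  6.65486797e-05]
 [-1.37240245e-04 -6.69681173e-05 -9.99999988e-01]] [-2.75327189e+01  6.04611949e+00  1.07654547e+02 -2.82962720e-04
  6.63080793e+01  6.22924159e+01]
tester_square [([0.505, -0.214, 0.082], 0.92), ([0.322, -0.397, 0.025], 0.41)]
display_squat [([0.576, -0.213, 0.019], 0.95)]
time_s: 5.55
eef_pos: [0.4789, -0.0011, 0.3039]
eef_rot: [[1.0, 0.003, -0.0], [0.003, -1.0, 0.0], [-0.0, -0.0, -1.0]]
ft_force: [-1.2, 0.9, 0.8]
gripper_width: 0.0851
[ 0.4788729  -0.00095444  0.30383834] [[ 9.99995717e-01  2.92494285e-03 -1.01996197e-04]
 [ 2.92494370e-03 -9.99995722e-01  8.18637773e-06]
 [-1.01971816e-04 -8.48467580e-06 -9.99999995e-01]] [-5.32598296e+00  1.29088556e+00  1.12716095e+02 -8.25670871e-05
  6.59988821e+01  8.45064635e+01]
tester_squat [([0.475, -0.001, 0.085], 0.91)]
display_hex [([0.545, 0.001, 0.015], 0.97)]
time_s: 6.95
eef_pos: [0.4772, 0.399, 0.3034]
eef_rot: [[1.0, 0.004, -0.001], [0.004, -1.0, -0.001], [-0.001, 0.001, -1.0]]
ft_force: [0.1, 0.5, 0.2]
gripper_width: 0.0853
[0.47733596 0.39840462 0.30349835] [[ 9.99994627e-01  3.20100703e-03 -7.06493249e-04]
 [ 3.20014384e-03 -9.99994136e-01 -1.21955536e-03]
 [-7.10392911e-04  1.21728793e-03 -9.99999007e-01]] [ 3.58508900e+01  1.73531065e+01  9.40454976e+01 -3.53496292e-02
  6.86751342e+01  1.25680386e+02]
tester_hex [([0.508, 0.424, 0.103], 0.79)]
display_square [([0.563, 0.422, 0.018], 0.78)]
```

```bash
python3 -m inch '0 50 0 0 1;0 100 0 0 1;0 150 0 0 1;0 180 0 0 1;0 180 0 0 1;0 180 0 0 1;0 180 0 0 1;0 180 0 0 1;0 180 0 0 1;0 180 0 0 1'
python3 look.py w5 tester_slim scale; python3 - <<'E'
from h import *
a=[cv2.imread(f'pics/w{i}.png')[:260] for i in (2,3)]
cv2.imwrite('pics/m23.png',np.vstack(a))
a=[cv2.imread(f'pics/w{i}.png')[:260] for i in (4,5)]
cv2.imwrite('pics/m45.png',np.vstack(a))
E
```

```text
time_s: 8.35
eef_pos: [0.478, 0.2197, 0.3038]
eef_rot: [[1.0, 0.004, -0.0], [0.004, -1.0, -0.0], [-0.0, 0.0, -1.0]]
ft_force: [-0.9, -1.1, -0.8]
gripper_width: 0.0855
[0.47802985 0.21958808 0.30376336] [[ 9.99992174e-01  3.95152235e-03 -1.94264452e-04]
 [ 3.95150583e-03 -9.99992189e-01 -8.53543182e-05]
 [-1.94600214e-04  8.45860130e-05 -9.99999977e-01]] [ 1.99292808e+01  6.74465316e+00  1.06877355e+02 -8.77032637e-04
  6.63901231e+01  1.09703226e+02]
tester_slim [([0.516, 0.221, 0.128], 0.93), ([0.581, -0.168, 0.023], 0.34)]
scale [([0.507, 0.206, 0.028], 0.92)]
```

View pics/m23.png

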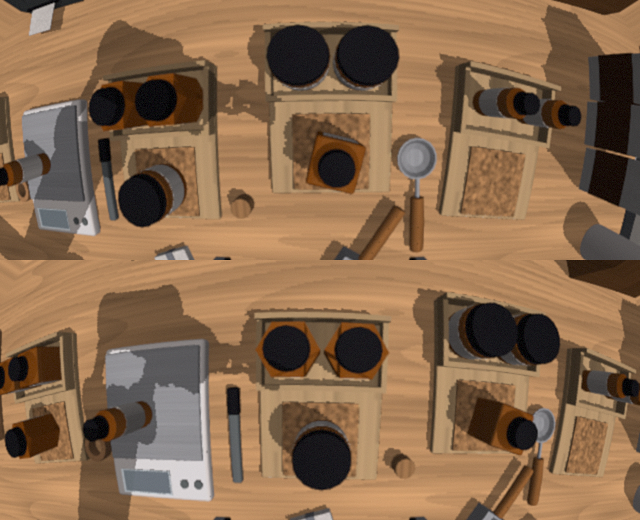

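View pics/m45.png

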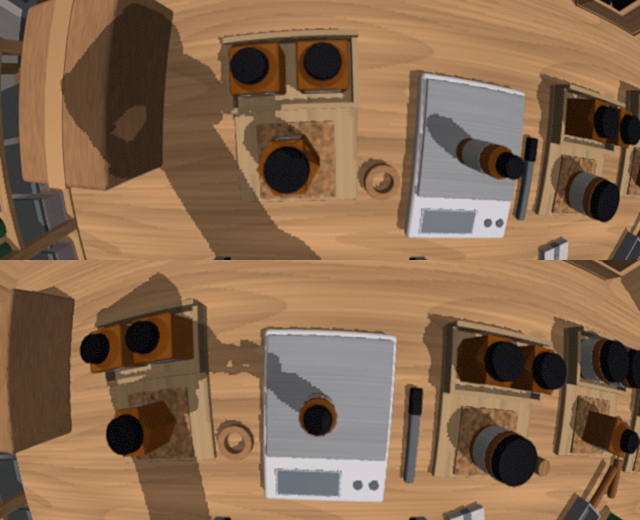

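```bash
cat >> h.py <<'E'
def rect(f,n,cx,cy,z,half=.12,px=.0006,img=None):
    # up = +x world, right = -y
    N=int(2*half/px); i,j=np.mgrid[0:N,0:N]
    X=cx+half-i*px; Y=cy+half-j*px
    p=proj(f,n,np.c_[X.ravel(),Y.ravel(),np.full(N*N,z)]).astype(np.float32)
    return cv2.remap(f['img'] if img is None else img,p[:,0].reshape(N,N),p[:,1].reshape(N,N),cv2.INTER_CUBIC)
E
python3 - <<'E'
from h import *
L=[]
for k,cy in (('w1',-.42),('w2',-.21),('w3',0),('w4',.42)):
    f=dict(np.load(f'pics/{k}.npz')); r=rect(f,'wrist',.5,cy,.016).copy()
    for m in range(-10,11,2):
        q=int((.12+m*.01)/.0006)
        c=(255,255,0) if m==0 else (120,120,255)
        cv2.line(r,(q,0),(q,399),c,1) ;cv2.line(r,(0,q),(399,q),c,1)
    L.append(r)
o=np.vstack([np.hstack(L[:2]),np.hstack(L[2:])]);cv2.imwrite('pics/r1.png',cv2.resize(o[:,:,::-1],(800,800))[:400]);cv2.imwrite('pics/r2.png',o[400:,:,::-1])
E
```

```text
(no output)
```

View pics/r1.png

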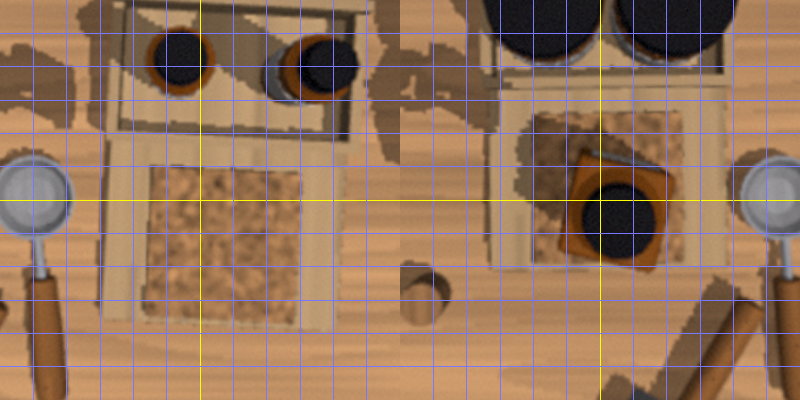

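View pics/r2.png

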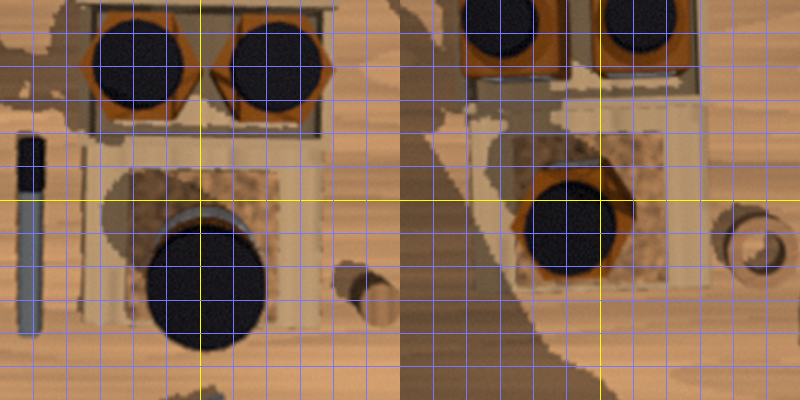

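```bash
python3 - <<'E'
from h import *
L=[]
for k,nm,cx,cy,zt,zs,D in (('w2','square',.5,-.214,.106,.080,.035),('w3','squat',.475,0,.09,.074,.060),('w4','hex',.49,.424,.1,.080,.044),('w5','slim',.495,.221,.134,.110,.025)):
    f=dict(np.load(f'pics/{k}.npz')); r=rect(f,'wrist',cx,cy,zt,.06,.0003)
    g=r.max(2); m=((g<55)&(r.max(2).astype(int)-r.min(2)<25)).astype(np.uint8)
    n,l,st,c=cv2.connectedComponentsWithStats(m)
    i=1+np.argmax(st[1:,4]); 
    cs,_=cv2.findContours((l==i).astype(np.uint8),0,2); (u,v),rad=cv2.minEnclosingCircle(max(cs,key=len))
    print(nm,'top',cx+.06-v*.0003,cy+.06-u*.0003,'diam',2*rad*.0003,'bbox',st[i][2]*.0003,st[i][3]*.0003,'cen',cx+.06-c[i][1]*.0003,cy+.06-c[i][0]*.0003)
    cv2.circle(r,(int(u),int(v)),int(D/2/.0003),(0,255,0),1)
    s=rect(f,'wrist',cx,cy,zs,.06,.0003).copy()
    L+= [r,s]
o=np.vstack([np.hstack(L[:4]),np.hstack(L[4:])]);cv2.imwrite('pics/t1.png',cv2.resize(o[:,:,::-1],(800,400),interpolation=3)); cv2.imwrite('pics/t_sq.png',L[1][:,:,::-1]);cv2.imwrite('pics/t_hex.png',L[5][:,:,::-1])
cv2.imwrite('pics/t2.png',np.hstack([L[1],L[5]])[:,:,::-1])
E
```

```text
square top 0.50476982421875 -0.21635917205810545 diam 0.03432104873657226 bbox 0.0324 0.0336 cen 0.5045754752259272 -0.21589451542536614
squat top 0.4698887069702148 -0.0027707519531249974 diam 0.060045556640625 bbox 0.0561 0.06029999999999999 cen 0.46993044315992283 -0.0028768786127167656
hex top 0.4993271087646485 0.42839337310791015 diam 0.04353217620849609 bbox 0.041699999999999994 0.042899999999999994 cen 0.49952589540617703 0.4288005450298469
slim top 0.5148039138793945 0.22129956512451177 diam 0.024305248260498045 bbox 0.0225 0.0243 cen 0.5148558477071938 0.2212994951619689
```

View pics/t1.png

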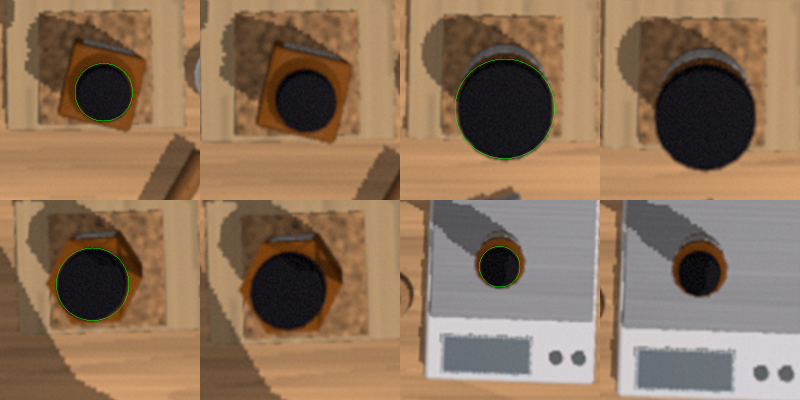

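View pics/t2.png

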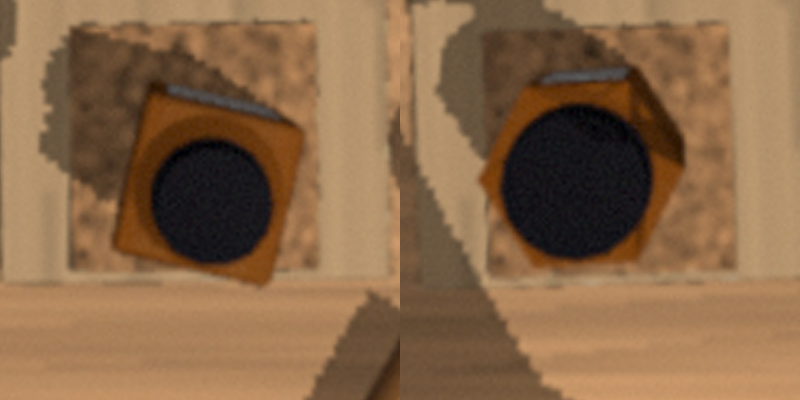

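```bash
python3 -m inch '20 -1 0 0 1;37 -2 40 0 1;37 -2 85 0 1;37 -2 125 0 1;37 -2 150 0 1;37 -2 162 0 1;37 -2 162 0 1;37 -2 162 0 1;37 -2 162 0 0;37 -2 162 0 0' 40
python3 -m inch '0 0 0 0 0;0 0 0 0 0;0 0 0 0 0;0 0 0 0 0;0 0 -2 0 0;0 0 -10 0 0;0 0 -40 0 0;0 0 -80 0 0;0 0 -120 0 0;0 0 -160 0 0'; python3 look.py w6
```

```text
time_s: 9.75
eef_pos: [0.5156, 0.2217, 0.1429]
eef_rot: [[1.0, 0.003, 0.002], [0.003, -1.0, 0.001], [0.002, -0.001, -1.0]]
ft_force: [-0.2, 0.2, 0.2]
gripper_width: 0.0517
time_s: 11.0
eef_pos: [0.5145, 0.2212, 0.3027]
eef_rot: [[1.0, 0.003, -0.001], [0.003, -1.0, -0.0], [-0.001, 0.0, -1.0]]
ft_force: [0.5, 0.6, -2.4]
gripper_width: 0.0335
[0.51744848 0.22227194 0.30933569] [[ 0.99995234  0.00358055  0.00908269]
 [ 0.00355319 -0.99998911  0.00302665]
 [ 0.00909342 -0.00299424 -0.99995417]] [ 1.88177080e+01  1.03210649e+01  1.02079867e+02 -4.03298603e-03
  6.70505394e+01  1.08614891e+02]
```

View pics/w6.png

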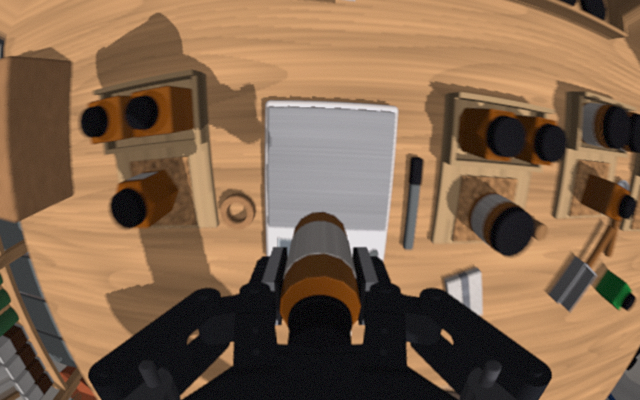

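```bash
python3 -m inch '-3 25 0 0 0;-6 70 0 0 0;-10 125 0 0 0;-14 180 0 0 0;-18 240 0 0 0;-22 300 0 0 0;-26 360 0 0 0;-30 420 0 0 0;-34 480 0 0 0;-38 540 0 0 0'
python3 -m inch '-3 60 0 0 0;-5 100 0 0 0;-5 114 20 0 0;-5 114 60 0 0;-5 114 100 0 0;-5 114 120 0 0;-5 114 120 0 0;-5 114 120 0 0;-5 114 120 0 0;-5 114 120 0 0'; python3 look.py w7
```

```text
time_s: 12.3
eef_pos: [0.4782, -0.3204, 0.3013]
eef_rot: [[1.0, 0.003, -0.0], [0.003, -1.0, 0.001], [-0.0, -0.001, -1.0]]
ft_force: [0.4, -0.3, -1.9]
gripper_width: 0.0329
time_s: 13.55
eef_pos: [0.475, -0.4333, 0.1835]
eef_rot: [[1.0, 0.004, 0.002], [0.004, -1.0, -0.002], [0.002, 0.002, -1.0]]
ft_force: [0.7, 0.3, -2.6]
gripper_width: 0.0331
[ 0.47482626 -0.4331442   0.18317628] [[ 0.99999285  0.0034816   0.0014744 ]
 [ 0.0034839  -0.99999272 -0.00155769]
 [ 0.00146897  0.00156282 -0.9999977 ]] [-4.62521931e+01  2.69225209e+01  9.59089988e+01 -8.21439731e-04
  5.70455928e+01  4.35487054e+01]
```

View pics/w7.png

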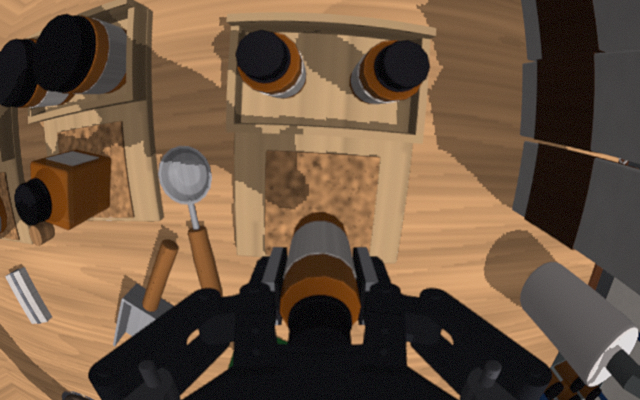

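```bash
python3 - <<'E'
from h import *
f=dict(np.load('pics/w7.npz'))
a=atz(f,'wrist',266,149,.016);b=atz(f,'wrist',379,152,.016);print(a,b,np.linalg.norm(a-b))
d=(b-a)/np.linalg.norm(b-a);n=np.array([d[1],-d[0],0]);n=n*np.sign(-n[0]);print((a+b)/2+n*.045)
E
```

```text
[ 0.52141913 -0.39190059  0.016     ] [ 0.51942128 -0.48044831  0.016     ] 0.08857025550354117
[ 0.47543165 -0.4351594   0.016     ]
```

```bash
python3 -m inch '0 0 20 0 0;0 0 40 0 0;0 0 50 0 0;0 0 54 0 0;0 0 54 0 0;0 0 54 0 0;0 0 54 0 0;0 0 54 0 0;0 0 54 0 0.5;0 0 54 0 0.5'
python3 -m inch '0 0 0 0 1;0 0 0 0 1;0 0 -10 0 1;0 0 -30 0 1;0 0 -70 0 1;0 0 -110 0 1;0 0 -150 0 1;0 0 -174 0 1;0 0 -174 0 1;0 0 -174 0 1';python3 look.py w8
```

```text
time_s: 14.85
eef_pos: [0.4745, -0.4328, 0.1276]
eef_rot: [[1.0, 0.003, 0.0], [0.003, -1.0, -0.0], [0.0, 0.0, -1.0]]
ft_force: [0.0, -0.3, 0.1]
gripper_width: 0.0426
time_s: 16.1
eef_pos: [0.474, -0.4323, 0.3016]
eef_rot: [[1.0, 0.003, -0.0], [0.003, -1.0, 0.0], [-0.0, -0.0, -1.0]]
ft_force: [-0.3, -0.6, 0.6]
gripper_width: 0.0857
[ 0.47372994 -0.43205618  0.30058919] [[ 0.99999265  0.00343274 -0.00170564]
 [ 0.00343571 -0.99999258  0.00174442]
 [-0.00169964 -0.00175027 -0.99999702]] [-4.62554357e+01  1.96395049e+01  9.13764853e+01 -1.59644720e-03
  6.91237872e+01  4.35483678e+01]
```

View pics/w8.png

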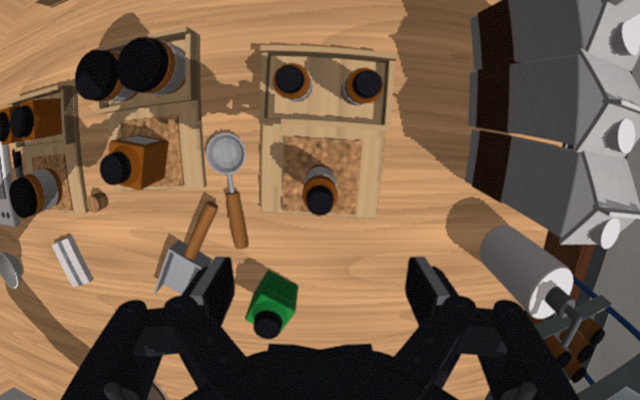

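```bash
python3 -m inch '5 -40 0 5 1;15 -95 0 10 1;25 -150 0 15 1;31 -200 0 15 1;31 -216 20 15 1;31 -216 70 15 1;31 -216 85 15 1;31 -216 85 15 1;31 -216 85 15 1;31 -216 85 15 1'; python3 look.py w9
```

```text
time_s: 17.4
eef_pos: [0.5057, -0.2175, 0.2187]
eef_rot: [[0.967, -0.256, 0.003], [-0.256, -0.967, -0.002], [0.003, 0.001, -1.0]]
ft_force: [0.0, 0.5, 0.1]
gripper_width: 0.0854
[ 0.5054717  -0.21731464  0.21846768] [[ 9.66681569e-01 -2.55968430e-01  2.62800224e-03]
 [-2.55965610e-01 -9.66684926e-01 -1.36416224e-03]
 [ 2.88963262e-03  6.46032304e-04 -9.99995616e-01]] [-2.77991414e+01  1.50906470e+01  1.07783186e+02  1.29243685e-03
  5.69565195e+01  7.70310819e+01]
```

View pics/w9.png

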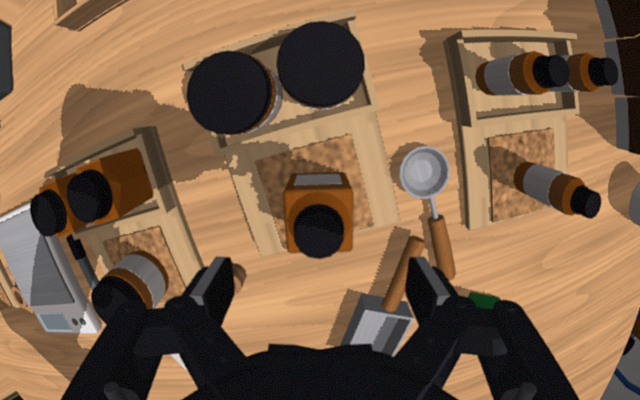

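```bash
python3 -m inch '0 0 30 0 1;0 0 70 0 1;0 0 95 0 1;0 0 104 0 1;0 0 104 0 1;0 0 104 0 1;0 0 104 0 0;0 0 104 0 0;0 0 104 0 0;0 0 104 0 0' 40
python3 -m inch '0 0 0 0 0;0 0 0 0 0;0 0 0 0 0;0 0 -2 0 0;0 0 -10 0 0;0 0 -40 0 0;0 0 -80 0 0;0 0 -120 0 0;0 0 -160 0 0;0 0 -180 0 0'
```

```text
time_s: 18.7
eef_pos: [0.5053, -0.2169, 0.1139]
eef_rot: [[0.967, -0.255, 0.001], [-0.255, -0.967, -0.001], [0.002, 0.0, -1.0]]
ft_force: [-0.2, 0.8, 5.4]
gripper_width: 0.0497
time_s: 19.95
eef_pos: [0.5051, -0.2169, 0.2954]
eef_rot: [[0.967, -0.255, 0.003], [-0.255, -0.967, -0.002], [0.003, 0.001, -1.0]]
ft_force: [-0.5, -0.7, -3.3]
gripper_width: 0.0495
```

```bash
python3 -m inch '-6 -25 0 0 0;-18 -72 0 0 0;-32 -125 0 0 0;-46 -180 0 0 0;-60 -237 0 0 0;-74 -294 0 0 0;-88 -350 0 0 0;-98 -390 0 0 0;-105 -416 0 0 0;-105 -416 30 0 0'
python3 -m inch '0 0 50 0 0;0 0 90 0 0;0 0 115 0 0;0 0 128 0 0;0 0 134 0 0;0 0 136 0 0;0 0 136 0 0;0 0 136 0 0;0 0 136 0 0;0 0 136 0 0'; python3 - <<'E'
from h import *
f=ctrl.grab_frame('side');cv2.imwrite('pics/s1.png',cv2.resize(f['img'][150:350,100:400,::-1],(750,500)))
print(ctrl.state()['eef_pos'],ctrl.state()['ft_force'])
E
```

```text
time_s: 21.2
eef_pos: [0.5108, 0.2152, 0.265]
eef_rot: [[0.968, -0.252, 0.006], [-0.252, -0.968, 0.003], [0.005, -0.004, -1.0]]
ft_force: [0.3, -1.4, -3.4]
gripper_width: 0.0495
time_s: 22.45
eef_pos: [0.5105, 0.2128, 0.1279]
eef_rot: [[0.967, -0.255, 0.003], [-0.255, -0.967, 0.001], [0.002, -0.001, -1.0]]
ft_force: [1.3, 0.4, 1.7]
gripper_width: 0.0498
[0.51046406 0.21276104 0.12791024] [ 0.33615999 -0.09579334  2.23502928]
```

View pics/s1.png

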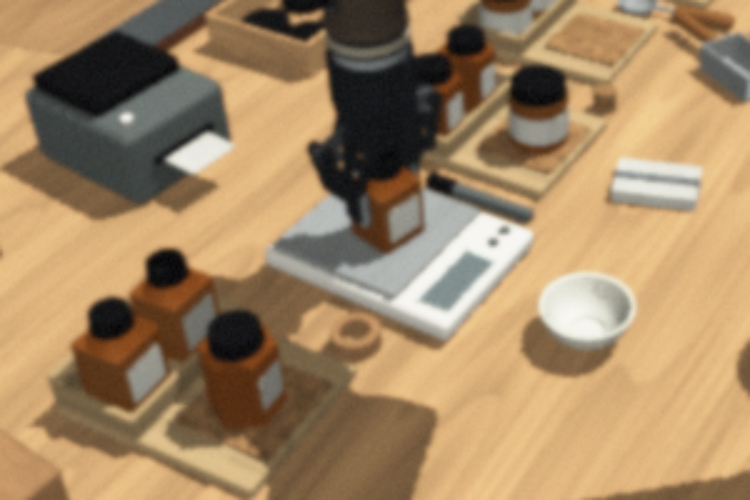

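```bash
python3 -m inch '0 0 0 0 0.7;0 0 0 0 1;0 0 0 0 1;0 0 -10 0 1;0 0 -30 0 1;0 0 -70 0 1;0 0 -120 0 1;0 0 -160 0 1;0 0 -160 0 1;0 0 -160 0 1'; python3 look.py w10
```

```text
time_s: 23.75
eef_pos: [0.5089, 0.2123, 0.2868]
eef_rot: [[0.967, -0.256, -0.0], [-0.256, -0.967, -0.0], [-0.0, 0.0, -1.0]]
ft_force: [-0.4, 0.1, -0.7]
gripper_width: 0.0855
[0.50844773 0.21213921 0.285776  ] [[ 9.66818425e-01 -2.55454398e-01 -2.27667356e-03]
 [-2.55456662e-01 -9.66820207e-01 -7.61761626e-04]
 [-2.00653864e-03  1.31807660e-03 -9.99997118e-01]] [ 1.81190744e+01  1.06586583e+01  1.04569011e+02 -1.00961323e-03
  6.49098800e+01  1.22920105e+02]
```

View pics/w10.png

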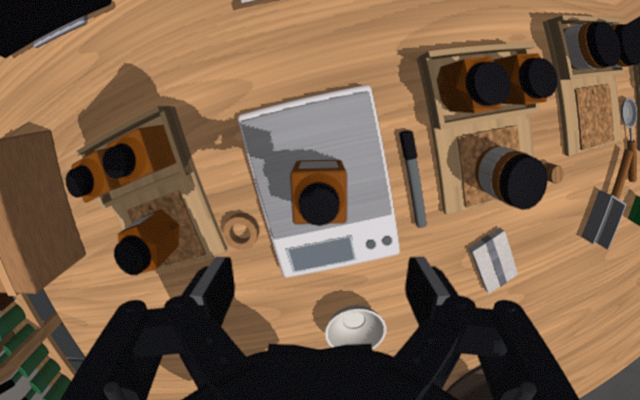

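```bash
python3 -m inch '3 40 0 -5 1;8 95 0 -10 1;13 150 0 -15 1;17 200 0 -15 1;17 218 20 -15 1;17 218 70 -15 1;17 218 95 -15 1;17 218 95 -15 1;17 218 95 -15 1;17 218 95 -15 1'; python3 look.py w11
python3 - <<'E'
from h import *
f=dict(np.load('pics/w11.npz'));r=rect(f,'wrist',.47,0,.09,.06,.0003)
m=((r.max(2)<55)).astype(np.uint8);n,l,st,c=cv2.connectedComponentsWithStats(m);i=1+np.argmax(st[1:,4])
cs,_=cv2.findContours((l==i).astype(np.uint8),0,2); (u,v),rad=cv2.minEnclosingCircle(max(cs,key=len));print(.53-v*.0003,.06-u*.0003,rad*.0006)
E
```

```text
time_s: 25.05
eef_pos: [0.4711, -0.0026, 0.1931]
eef_rot: [[1.0, 0.004, 0.003], [0.004, -1.0, -0.0], [0.003, 0.0, -1.0]]
ft_force: [0.1, 0.7, -0.1]
gripper_width: 0.0856
[ 0.47111969 -0.00263761  0.19316322] [[ 9.99989421e-01  3.78147128e-03  2.61874605e-03]
 [ 3.78222958e-03 -9.99992807e-01 -2.84674349e-04]
 [ 2.61765073e-03  2.94576036e-04 -9.99996531e-01]] [-5.61773424e+00  9.03307094e+00  1.18890357e+02 -1.96191520e-03
  5.19256523e+01  8.41667886e+01]
0.47036367492675785 -0.0027862426757812447 0.06198082580566406
```

View pics/w11.png

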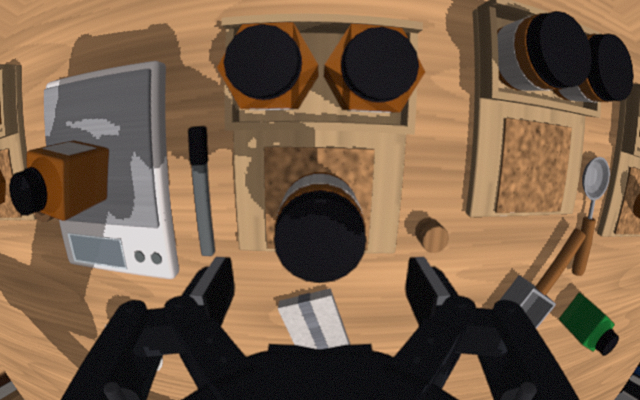

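```bash
python3 -m inch '0 0 25 0 1;0 0 55 0 1;0 0 78 0 1;0 0 86 0 1;0 0 86 0 1;0 0 86 0 1;0 0 86 0 0;0 0 86 0 0;0 0 86 0 0;0 0 86 0 0' 40
python3 -m inch '0 0 0 0 0;0 0 0 0 0;0 0 -2 0 0;0 0 -10 0 0;0 0 -40 0 0;0 0 -80 0 0;0 0 -120 0 0;0 0 -150 0 0;0 0 -170 0 0;0 0 -170 0 0';python3 look.py w12
```

```text
time_s: 26.35
eef_pos: [0.4709, -0.0027, 0.1069]
eef_rot: [[1.0, 0.003, 0.002], [0.003, -1.0, -0.0], [0.002, 0.0, -1.0]]
ft_force: [-2.4, 0.7, 5.8]
gripper_width: 0.0612
time_s: 27.6
eef_pos: [0.4709, -0.0027, 0.2775]
eef_rot: [[1.0, 0.004, 0.004], [0.004, -1.0, -0.0], [0.004, 0.0, -1.0]]
ft_force: [0.5, -0.3, -2.6]
gripper_width: 0.0609
[ 0.46996218 -0.00266043  0.27601016] [[ 9.99993736e-01  3.44938704e-03  7.93122258e-04]
 [ 3.44947626e-03 -9.99994044e-01 -1.11148269e-04]
 [ 7.92734141e-04  1.13883430e-04 -9.99999679e-01]] [-5.63421480e+00  2.07695600e+00  1.15384629e+02 -2.11526725e-03
  6.24925666e+01  8.41691231e+01]
```

View pics/w12.png

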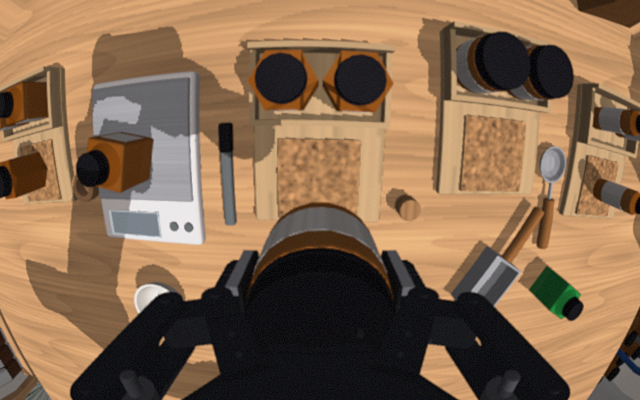

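```bash
python3 - <<'E'
from h import *
f=dict(np.load('pics/w12.npz'));L=[]
for cx,cy,yaw in ((.5078,-.2148,0),(.4724,-.0015,0)):
    r=rect(f,'wrist',cx,cy,.016,.08,.0002).copy()
    for h in (.045,.072):
        q=int((.08-h)/.0002);w=int(2*h/.0002); cv2.rectangle(r,(q,q),(q+w,q+w),(0,255,0),1)
    L.append(cv2.resize(r,(400,400)))
cv2.imwrite('pics/r3.png',np.hstack(L)[:,:,::-1])
E
```

```text
(no output)
```

View pics/r3.png

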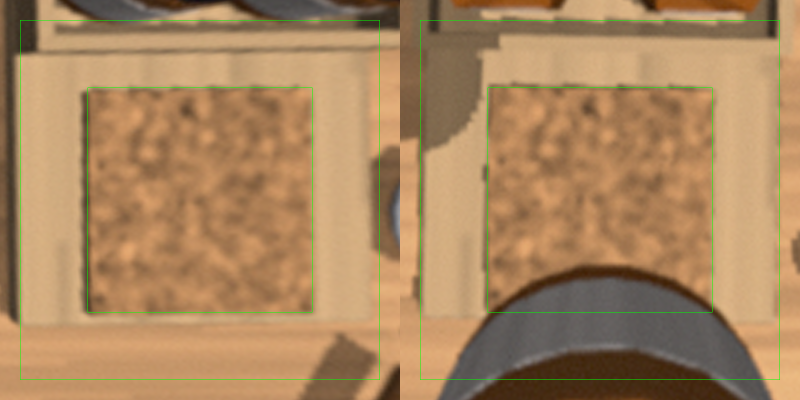

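```bash
python3 -m inch '4 25 0 0 0;14 75 0 0 0;24 130 0 0 0;34 180 0 0 0;38 205 0 0 0;38 212 10 0 0;38 212 50 0 0;38 212 100 0 0;38 212 130 0 0;38 212 140 0 0'
python3 -m inch '0 0 10 0 0;0 0 20 0 0;0 0 27 0 0;0 0 30 0 0;0 0 30 0 0;0 0 30 0 0;0 0 30 0 0;0 0 30 0 0.9;0 0 30 0 1;0 0 30 0 1'
python3 -m inch '0 0 0 0 1;0 0 -10 0 1;0 0 -30 0 1;0 0 -70 0 1;0 0 -120 0 1;0 0 -170 0 1;0 0 -195 0 1;0 0 -195 0 1;0 0 -195 0 1;0 0 -195 0 1';python3 look.py w13
```

```text
time_s: 28.9
eef_pos: [0.5058, -0.2119, 0.1318]
eef_rot: [[1.0, 0.004, -0.008], [0.004, -1.0, 0.004], [-0.008, -0.004, -1.0]]
ft_force: [-0.4, 0.0, -2.8]
gripper_width: 0.061
time_s: 30.15
eef_pos: [0.5091, -0.2147, 0.1059]
eef_rot: [[1.0, 0.003, 0.001], [0.003, -1.0, -0.0], [0.001, 0.0, -1.0]]
ft_force: [0.5, -0.0, -0.3]
gripper_width: 0.0851
time_s: 31.4
eef_pos: [0.5078, -0.214, 0.2987]
eef_rot: [[1.0, 0.003, -0.004], [0.003, -1.0, 0.002], [-0.004, -0.002, -1.0]]
ft_force: [0.3, 0.3, -0.6]
gripper_width: 0.0852
[ 0.50796206 -0.21407589  0.29885173] [[ 0.9999886   0.00342391 -0.00332857]
 [ 0.00342976 -0.99999258  0.00175374]
 [-0.00332254 -0.00176514 -0.99999292]] [-2.73793898e+01  9.94858284e+00  1.03796356e+02  1.65876194e-03
  6.64706211e+01  6.24236008e+01]
```

View pics/w13.png

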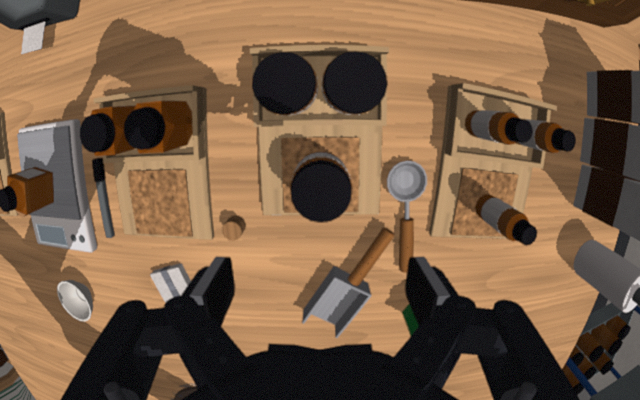

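```bash
python3 -m inch '0 -40 0 3 1;-1 -95 0 6 1;-2 -150 0 9 1;-3 -210 0 12 1;-4 -270 0 15 1;-4 -330 0 18 1;-5 -390 0 21 1;-6 -450 0 25 1;-6 -510 0 25 1;-6 -570 0 25 1'
python3 -m inch '0 0 0 0 1;0 0 0 0 1;0 0 0 0 1;0 0 0 0 1;0 0 0 0 1;0 0 0 0 1;0 0 0 0 1;0 0 0 0 1;0 0 0 0 1;0 0 0 0 1'; python3 look.py w14 tester_hex
python3 - <<'E'
from h import *
f=dict(np.load('pics/w14.npz'))
for z in (.016,.08,.1):
    r=rect(f,'wrist',.499,.43,z,.06,.0003);cv2.imwrite(f'pics/hx{int(z*1000)}.png',r[:,:,::-1])
m=((r.max(2)<55)).astype(np.uint8);n,l,st,c=cv2.connectedComponentsWithStats(m);i=1+np.argmax(st[1:,4])
cs,_=cv2.findContours((l==i).astype(np.uint8),0,2); (u,v),rad=cv2.minEnclosingCircle(max(cs,key=len));print(.559-v*.0003,.49-u*.0003,rad*.0006)
cv2.imwrite('pics/hx.png',np.hstack([cv2.imread('pics/hx80.png'),cv2.imread('pics/hx16.png')]))
E
```

```text
time_s: 32.7
eef_pos: [0.5003, 0.3572, 0.2994]
eef_rot: [[0.908, -0.419, -0.002], [-0.419, -0.908, -0.001], [-0.001, 0.002, -1.0]]
ft_force: [1.8, 0.1, 0.2]
gripper_width: 0.0855
time_s: 33.95
eef_pos: [0.5008, 0.3555, 0.3008]
eef_rot: [[0.908, -0.419, -0.0], [-0.419, -0.908, -0.0], [-0.0, 0.0, -1.0]]
ft_force: [-0.6, 0.8, -0.1]
gripper_width: 0.0854
[0.50085727 0.35550742 0.30084235] [[ 9.07812225e-01 -4.19376874e-01 -3.48327521e-05]
 [-4.19376875e-01 -9.07812225e-01 -2.40696600e-05]
 [-2.15273394e-05  3.64587824e-05 -9.99999999e-01]] [ 3.13058111e+01  1.66364009e+01  9.52941356e+01 -1.52308499e-04
  6.80718853e+01  1.46101121e+02]
tester_hex [([0.507, 0.415, 0.088], 0.55)]
0.4996527343750001 0.42663692932128905 0.048198170471191404
```

View pics/hx.png

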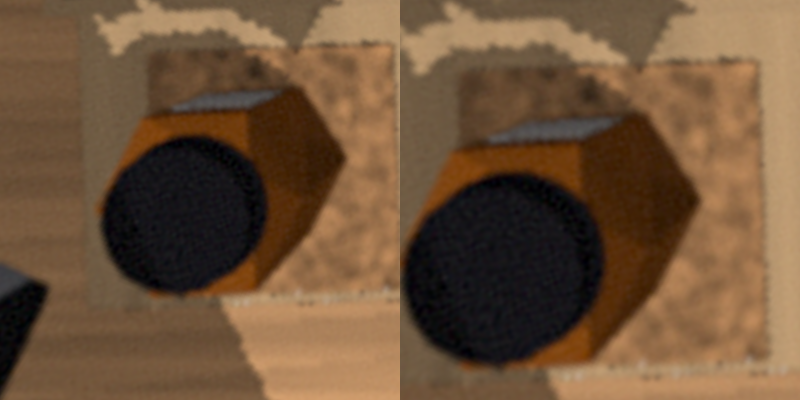

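View pics/w14.png

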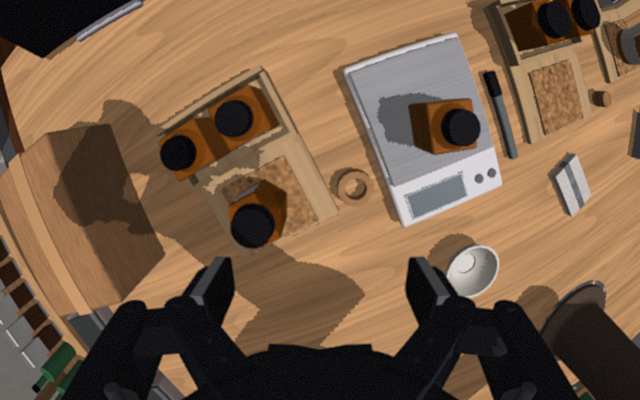

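```bash
python3 -m inch '-10 -20 0 0 1;-22 -45 0 0 1;-31 -65 20 0 1;-31 -65 60 0 1;-31 -65 95 0 1;-31 -65 95 0 1;-31 -65 95 0 1;-31 -65 95 0 1;-31 -65 95 0 1;-31 -65 95 0 1'; python3 look.py w15
python3 - <<'E'
from h import *
f=dict(np.load('pics/w15.npz'))
r=rect(f,'wrist',.499,.43,.1,.06,.0003)
m=((r.max(2)<50)).astype(np.uint8);n,l,st,c=cv2.connectedComponentsWithStats(m);i=1+np.argmax(st[1:,4])
cs,_=cv2.findContours((l==i).astype(np.uint8),0,2); (u,v),rad=cv2.minEnclosingCircle(max(cs,key=len));print(.559-v*.0003,.49-u*.0003,rad*.0006)
E
```

```text
time_s: 35.3
eef_pos: [0.5004, 0.4276, 0.2069]
eef_rot: [[0.908, -0.42, 0.001], [-0.42, -0.908, 0.001], [0.001, -0.001, -1.0]]
ft_force: [-0.5, -1.0, -0.3]
gripper_width: 0.0857
[0.50026899 0.42752102 0.20663842] [[ 9.07695052e-01 -4.19629517e-01  8.72463424e-04]
 [-4.19630131e-01 -9.07694913e-01  7.05275047e-04]
 [ 4.95976385e-04 -1.00628661e-03 -9.99999371e-01]] [3.67254758e+01 2.68284080e+01 9.29304370e+01 2.87730824e-03
 6.01769247e+01 1.51535274e+02]
0.5002783462524415 0.4287373229980469 0.04654055786132812
```

View pics/w15.png

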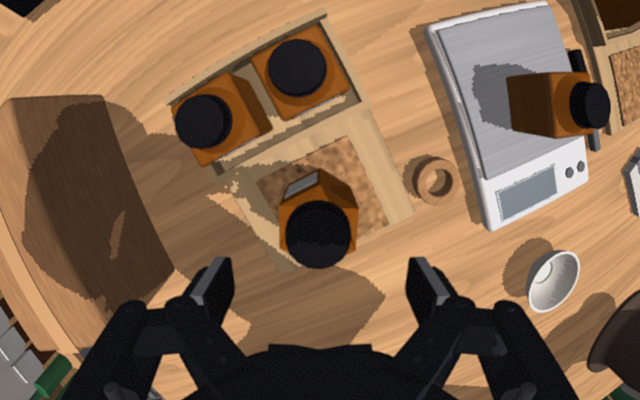

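```bash
python3 -m inch '0 0 25 0 1;0 0 60 0 1;0 0 86 0 1;0 0 96 0 1;0 0 96 0 1;0 0 96 0 1;0 0 96 0 0;0 0 96 0 0;0 0 96 0 0;0 0 96 0 0' 40
python3 -m inch '0 0 0 0 0;0 0 0 0 0;0 0 -2 0 0;0 0 -10 0 0;0 0 -40 0 0;0 0 -80 0 0;0 0 -120 0 0;0 0 -160 0 0;0 0 -180 0 0;0 0 -180 0 0';python3 look.py w16
```

```text
time_s: 36.6
eef_pos: [0.5008, 0.428, 0.1112]
eef_rot: [[0.908, -0.42, 0.002], [-0.42, -0.908, 0.001], [0.001, -0.002, -1.0]]
ft_force: [0.2, 1.0, 5.1]
gripper_width: 0.0538
time_s: 37.85
eef_pos: [0.5005, 0.4278, 0.2913]
eef_rot: [[0.908, -0.419, 0.002], [-0.419, -0.908, 0.002], [0.001, -0.003, -1.0]]
ft_force: [-0.2, 0.7, -2.7]
gripper_width: 0.0542
[0.49969188 0.42723146 0.28923067] [[ 9.07780639e-01 -4.19444810e-01 -6.03107968e-04]
 [-4.19445095e-01 -9.07780588e-01 -4.65368197e-04]
 [-3.52293431e-04  6.75422918e-04 -9.99999710e-01]] [ 3.67365384e+01  2.19324617e+01  8.96256168e+01 -7.51523464e-04
  6.84855627e+01  1.51536368e+02]
```

View pics/w16.png

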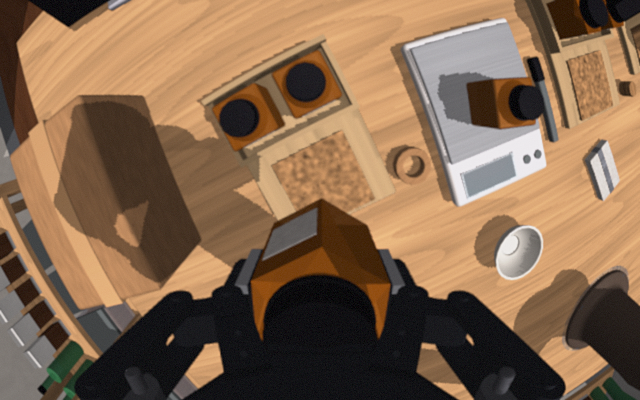

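```bash
python3 -m inch '8 20 0 -3 0;25 65 0 -6 0;45 117 0 -9 0;65 170 0 -12 0;86 223 0 -16 0;107 276 0 -20 0;127 328 0 -23 0;145 373 0 -25 0;155 398 0 -25 0;155 401 10 -25 0'
python3 -m inch '0 0 40 0 0;0 0 80 0 0;0 0 110 0 0;0 0 130 0 0;0 0 140 0 0;0 0 140 0 0;0 0 140 0 0;0 0 140 0 0;0 0 140 0 0;0 0 140 0 0';python3 look.py w17; python3 - <<'E'
from h import *
f=dict(np.load('pics/w16.npz'));L=[]
r=rect(f,'wrist',.494,.4254,.016,.08,.0002).copy()
for h in (.045,.072):
    q=int((.08-h)/.0002);w=int(2*h/.0002); cv2.rectangle(r,(q,q),(q+w,q+w),(0,255,0),1)
L.append(cv2.resize(r,(400,400)))
f=dict(np.load('pics/w17.npz'))
r=rect(f,'wrist',.4724,-.0015,.016,.08,.0002).copy()
for h in (.045,.072):
    q=int((.08-h)/.0002);w=int(2*h/.0002); cv2.rectangle(r,(q,q),(q+w,q+w),(0,255,0),1)
L.append(cv2.resize(r,(400,400)))
cv2.imwrite('pics/r4.png',np.hstack(L)[:,:,::-1])
E
```

```text
time_s: 39.15
eef_pos: [0.4717, -0.0031, 0.2781]
eef_rot: [[1.0, 0.0, -0.002], [0.0, -1.0, 0.0], [-0.002, -0.0, -1.0]]
ft_force: [0.7, -0.1, -2.7]
gripper_width: 0.0538
time_s: 40.4
eef_pos: [0.4727, -0.0016, 0.1403]
eef_rot: [[1.0, 0.003, 0.001], [0.003, -1.0, -0.0], [0.001, 0.0, -1.0]]
ft_force: [0.0, -1.0, -2.1]
gripper_width: 0.0539
[ 0.47267203 -0.00164928  0.1402081 ] [[ 9.99994048e-01  3.38485454e-03  6.68230061e-04]
 [ 3.38489905e-03 -9.99994269e-01 -6.54870350e-05]
 [ 6.68004567e-04  6.77485365e-05 -9.99999775e-01]] [-5.48024811e+00  1.45978572e+01  1.20017740e+02 -1.10344660e-04
  4.53459325e+01  8.43258899e+01]
```

View pics/r4.png

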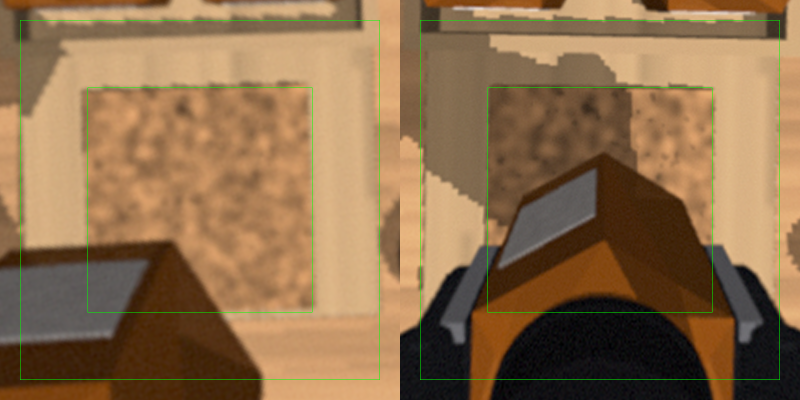

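View pics/w17.png

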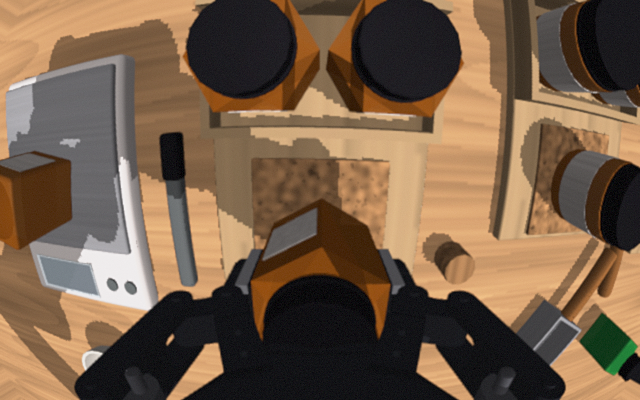

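Both pads fit their predicted outlines within about 1 mm, and the hex jar hangs above its pad. I'll lower it the last 30 mm.

```bash
python3 -m inch '0 0 10 0 0;0 0 20 0 0;0 0 27 0 0;0 0 30 0 0;0 0 30 0 0;0 0 30 0 0;0 0 30 0 0;0 0 30 0 0.8;0 0 30 0 1;0 0 30 0 1'
python3 -m inch '0 0 0 0 1;0 0 -10 0 1;0 0 -30 0 1;0 0 -70 0 1;0 0 -120 0 1;0 0 -170 0 1;0 0 -190 0 1;0 0 -190 0 1;0 0 -190 0 1;0 0 -190 0 1';python3 look.py w18
```

```text
time_s: 41.7
eef_pos: [0.4726, -0.0016, 0.1097]
eef_rot: [[1.0, 0.003, -0.0], [0.003, -1.0, 0.0], [-0.0, -0.0, -1.0]]
ft_force: [0.2, -0.6, 0.4]
gripper_width: 0.0852
time_s: 42.95
eef_pos: [0.4715, -0.0015, 0.2981]
eef_rot: [[1.0, 0.003, -0.003], [0.003, -1.0, 0.0], [-0.003, -0.0, -1.0]]
ft_force: [0.3, -0.2, -0.8]
gripper_width: 0.0856
[ 0.47161146 -0.00150653  0.29823705] [[ 9.99988689e-01  3.46231377e-03 -3.26088814e-03]
 [ 3.46346727e-03 -9.99993942e-01  3.48157226e-04]
 [-3.25966296e-03 -3.59447268e-04 -9.99994623e-01]] [-5.47636569e+00  8.79603826e-01  1.13826470e+02  2.22706802e-03
  6.54818131e+01  8.43242968e+01]
```

View pics/w18.png

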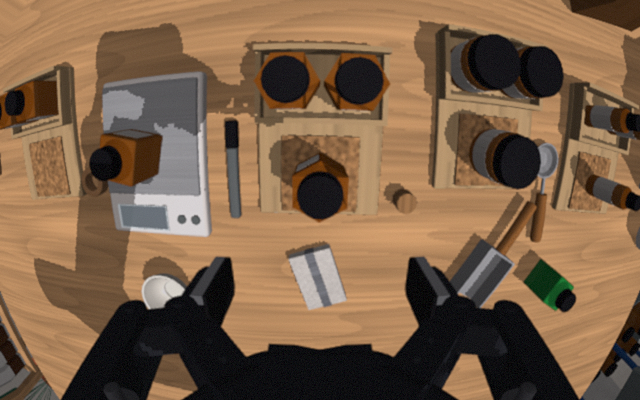

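```bash
python3 -m inch '5 -35 0 5 1;15 -90 0 10 1;25 -145 0 15 1;35 -195 0 15 1;38 -214 20 15 1;38 -214 60 15 1;38 -214 75 15 1;38 -214 75 15 1;38 -214 75 15 1;38 -214 75 15 1';python3 look.py w19;python3 - <<'E'
from h import *
f=dict(np.load('pics/w19.npz'))
r=rect(f,'wrist',.51,.2124,.12,.06,.0003)
m=((r.max(2)<50)).astype(np.uint8);n,l,st,c=cv2.connectedComponentsWithStats(m);i=1+np.argmax(st[1:,4])
cs,_=cv2.findContours((l==i).astype(np.uint8),0,2); (u,v),rad=cv2.minEnclosingCircle(max(cs,key=len));print(.57-v*.0003,.2724-u*.0003,rad*.0006)
E
```

```text
time_s: 44.25
eef_pos: [0.5108, 0.2126, 0.2266]
eef_rot: [[0.967, -0.256, 0.003], [-0.256, -0.967, 0.001], [0.003, -0.002, -1.0]]
ft_force: [-0.4, -0.2, 0.2]
gripper_width: 0.0855
[0.51070483 0.21259676 0.22644564] [[ 9.66685146e-01 -2.55953385e-01  2.77381748e-03]
 [-2.55956824e-01 -9.66687739e-01  9.59064748e-04]
 [ 2.43593948e-03 -1.63709116e-03 -9.99995693e-01]] [1.80896398e+01 1.47947855e+01 1.07090073e+02 3.40554024e-03
 5.79470062e+01 1.22918056e+02]
0.5113637237548828 0.21200725708007812 0.037328247070312494
```

View pics/w19.png

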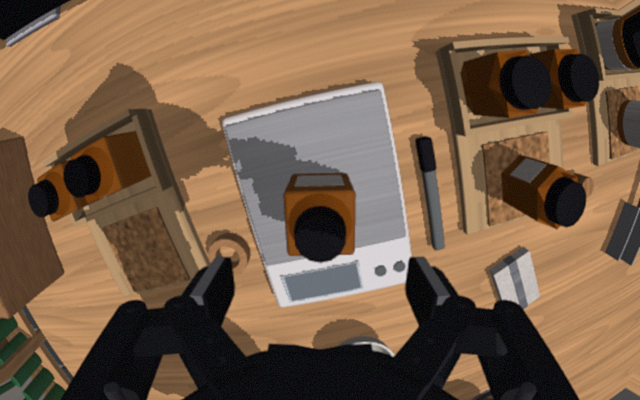

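Aligned on the amber square tester standing on the scale. The green look-alike is elsewhere, at about (0.32, -0.38). Descend 98 mm and grip.

```bash
python3 -m inch '0 0 30 0 1;0 0 65 0 1;0 0 90 0 1;0 0 98 0 1;0 0 98 0 1;0 0 98 0 1;0 0 98 0 0;0 0 98 0 0;0 0 98 0 0;0 0 98 0 0' 40
python3 -m inch '0 0 0 0 0;0 0 0 0 0;0 0 -2 0 0;0 0 -10 0 0;0 0 -40 0 0;0 0 -80 0 0;0 0 -120 0 0;0 0 -160 0 0;0 0 -165 0 0;0 0 -165 0 0'; python3 -c "
from h import *
print(ctrl.state()['eef_pos'],ctrl.state()['eef_rot'],ctrl.state()['ft_force'])"
```

```text
time_s: 45.55
eef_pos: [0.5105, 0.2128, 0.1278]
eef_rot: [[0.967, -0.255, 0.002], [-0.255, -0.967, 0.001], [0.001, -0.001, -1.0]]
ft_force: [-0.2, 0.2, 5.0]
gripper_width: 0.0497
time_s: 46.8
eef_pos: [0.509, 0.2123, 0.2907]
eef_rot: [[0.967, -0.255, -0.002], [-0.255, -0.967, -0.001], [-0.001, 0.001, -1.0]]
ft_force: [-0.3, -0.4, -2.9]
gripper_width: 0.0497
[0.50900859 0.21227936 0.29073626] [[ 9.66819530e-01 -2.55455257e-01 -1.61507514e-03]
 [-2.55456457e-01 -9.66820386e-01 -5.82396542e-04]
 [-1.41271132e-03  9.75653724e-04 -9.99998526e-01]] [-0.3408205  -0.41003052 -2.90340426]
```

```bash
python3 -m inch '-8 -23 0 0 0;-24 -70 0 0 0;-42 -122 0 0 0;-58 -170 0 0 0;-68 -197 0 0 0;-70 -202 20 0 0;-70 -202 60 0 0;-70 -202 100 0 0;-70 -202 130 0 0;-70 -202 140 0 0'
python3 -m inch '0 0 0 0 0;0 0 0 0 0;0 0 0 0 0;0 0 0 0 0;0 0 5 0 0;0 0 5 0 0;0 0 5 0 0;0 0 5 0 0;0 0 5 0 0;0 0 5 0 0';python3 look.py w20
```

```text
time_s: 48.05
eef_pos: [0.4908, 0.4222, 0.1459]
eef_rot: [[0.967, -0.256, -0.009], [-0.256, -0.967, -0.007], [-0.006, 0.009, -1.0]]
ft_force: [-1.0, -0.8, -3.6]
gripper_width: 0.0497
time_s: 49.3
eef_pos: [0.4937, 0.4258, 0.1469]
eef_rot: [[0.967, -0.255, 0.0], [-0.255, -0.967, 0.0], [0.0, -0.0, -1.0]]
ft_force: [-0.1, -0.4, -1.9]
gripper_width: 0.0495
[0.49372233 0.42576971 0.14693665] [[ 9.66813045e-01 -2.55484895e-01  6.39860574e-05]
 [-2.55484900e-01 -9.66813042e-01  8.46596713e-05]
 [ 4.02332876e-05 -9.81975460e-05 -9.99999994e-01]] [3.69469904e+01 3.05557346e+01 9.52574120e+01 2.06318069e-03
 5.41810079e+01 1.41748103e+02]
```

View pics/w20.png

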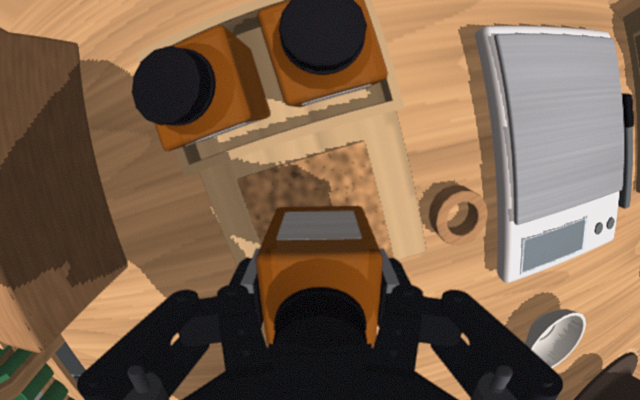

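```bash
python3 -m inch '0 0 12 0 0;0 0 24 0 0;0 0 31 0 0;0 0 34 0 0;0 0 34 0 0;0 0 34 0 0;0 0 34 0 0;0 0 34 0 0.8;0 0 34 0 1;0 0 34 0 1'
python3 -m inch '0 0 0 0 1;0 0 -10 0 1;0 0 -30 0 1;0 0 -70 0 1;0 0 -120 0 1;0 0 -160 0 1;0 0 -180 0 1;0 0 -180 0 1;0 0 -180 0 1;0 0 -180 0 1'
python3 look.py w21;python3 - <<'E'
from h import *
f=ctrl.grab_frame('side');cv2.imwrite('pics/s2.png',f['img'][:,:,::-1])
def top(k,cx,cy,z,n):
    f=dict(np.load(f'pics/{k}.npz')); r=rect(f,'wrist',cx,cy,z,.05,.0003)
    m=((r.max(2)<50)).astype(np.uint8);_,l,st,c=cv2.connectedComponentsWithStats(m);i=1+np.argmax(st[1:,4])
    cs,_=cv2.findContours((l==i).astype(np.uint8),0,2); (u,v),rad=cv2.minEnclosingCircle(max(cs,key=len));print(n,cx+.05-v*.0003-cx,cy+.05-u*.0003-cy,'diam',rad*.0006)
top('w21',.494,.4254,.106,'square off');top('w18',.4724,-.0015,.1,'hex off');top('w13',.5078,-.2145,.09,'squat off');top('w8',.4745,-.4343,.12,'slim off')
E
```

```text
time_s: 50.6
eef_pos: [0.4939, 0.4259, 0.1129]
eef_rot: [[0.967, -0.255, 0.0], [-0.255, -0.967, 0.0], [0.0, -0.0, -1.0]]
ft_force: [0.2, 0.2, -0.3]
gripper_width: 0.0851
time_s: 51.85
eef_pos: [0.4927, 0.425, 0.2902]
eef_rot: [[0.967, -0.255, -0.004], [-0.255, -0.967, -0.003], [-0.003, 0.004, -1.0]]
ft_force: [-1.1, 0.2, -0.2]
gripper_width: 0.0852
[0.49289811 0.42512147 0.29042537] [[ 0.96680119 -0.25550818 -0.00332123]
 [-0.25551674 -0.96680148 -0.00246876]
 [-0.00258018  0.00323543 -0.99999144]] [3.69451225e+01 2.12563048e+01 9.04100896e+01 1.42569337e-03
 6.85707087e+01 1.41748617e+02]
square off -0.00015792083740229224 -0.0005084167480468582 diam 0.035738562011718746
hex off -0.0015999999999999903 -0.001299999999999997 diam 0.045171730041503905
squat off 0.0006002182006836776 -0.0003010726928710794 diam 0.06002548828125
slim off -4.185485839858227e-06 0.001992437744140596 diam 0.026020072174072262
```

View pics/w21.png

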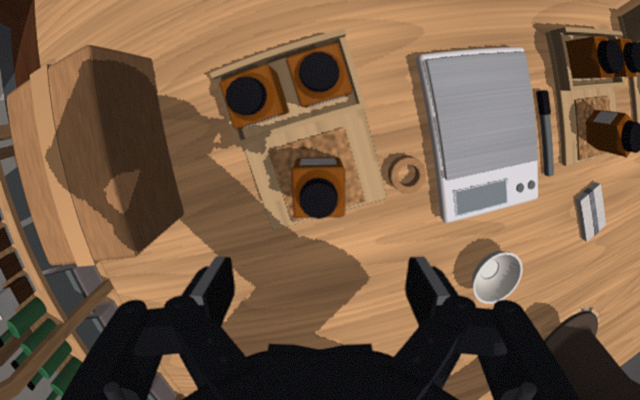

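View pics/s2.png

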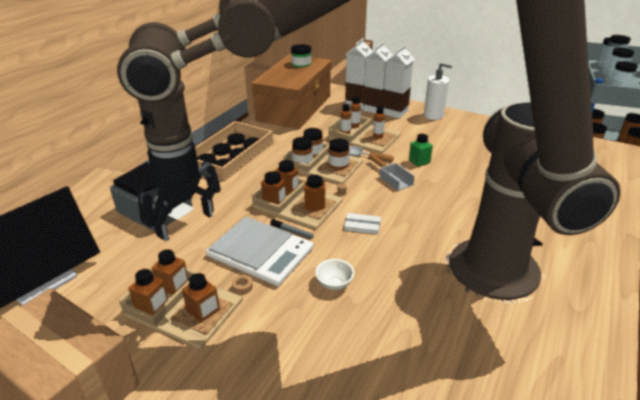

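All four testers stand upright on their own displays, within about 2 mm of the pad centres. The gripper is clear and the green bottle hasn't moved. Handing in.

```bash
python3 -c "
from workcell import ctrl
print(ctrl.sign_off(), ctrl.state()['time_s'])"
```

```text
the job is handed in; nothing more can be done
the job is handed in; nothing more can be done
```

All four testers are back on their own displays and the job is handed in, after about 52 s of the allowed 128 s. I set the slim bottle down on its empty pad first and parked the square bottle on the scale. The squat jar and then the hex jar followed, and last the square bottle.

- **Position:** in the wrist pictures taken after each release, the testers' lids were within about 2 mm of their pad centres (limit 15 mm).
- **Upright and clear:** a final side view shows all four upright. The gripper is open well above the counter, and the green look-alike is where it stood.
- **Handling:** I lowered each tester to its support height before opening the fingers. Force readings at the end of each move stayed under 6 N.
- **Not measured:** the testers' exact tilt and underside height, which I judged from the pictures and the arm's position. No check failed or disagreed.

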